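Start the loaded dry-block heater by its three keys

TASK

Start the dry-block heater that has tubes standing in it: with the fingertips press down its square key, then its long bar key, then its round key, each lightly and until it stays down. Leave the tubes, the keys of the empty heater and everything else on the bench undisturbed, and pick nothing up.

Things in the scene. Friction and masses are not known exactly. Their poses are not given: they have to be found in the camera images.
- heater_tubes: Cream dry-block heater, 220 mm deep (x) by 180 mm wide (y), fixed. Origin under its centre, x from front to back, z up. Front deck (x -110 to -20 mm) is 50 mm high and holds three grey keys at x = -65, y = -50, 0, 50 mm, in any order; behind it an aluminium block with six wells, top 85 mm high. This is the heater with three tubes standing in its block.
- heater_empty: Cream dry-block heater, 220 mm deep (x) by 180 mm wide (y), fixed. Origin under its centre, x from front to back, z up. Front deck (x -110 to -20 mm) is 50 mm high and holds three grey keys at x = -65, y = -50, 0, 50 mm, in any order; behind it an aluminium block with six wells, top 85 mm high. This one has an empty block: leave it alone.
- key_square_top (a point): Centre of the top face of the square key, 24 x 24 mm, on the heater with tubes. Grey plastic in a thin black bezel 3 mm thick. It is 67 mm above the bench when up and 60 mm once latched fully down (10 mm above the deck). Neighbouring key centres are 50 mm apart.
- key_square (a joint): How far the square key is pressed, m: 0 up, 0.007 fully down; more than 0.004 counts as down. It yields at about 3 N and stays where it is left. Its cap is sprung (2 N per mm, up to 6 mm), so a finger goes 1.5 mm deeper than the key and 5 to 10 N presses it fully; the stop beyond is hard, so press at 30 mm/s or less.
- key_bar_top (a point): Centre of the top face of the long narrow bar key, 46 mm long (along its heater's x) and 16 mm wide, on the heater with tubes. Grey plastic in a thin black bezel 3 mm thick. It is 67 mm above the bench when up and 60 mm once latched fully down (10 mm above the deck). Neighbouring key centres are 50 mm apart.
- key_bar (a joint): How far the bar key is pressed, m: 0 up, 0.007 fully down; more than 0.004 counts as down. It yields at about 3 N and stays where it is left. Its cap is sprung (2 N per mm, up to 6 mm), so a finger goes 1.5 mm deeper than the key and 5 to 10 N presses it fully; the stop beyond is hard, so press at 30 mm/s or less.
- key_round_top (a point): Centre of the top face of the round key, 25 mm across, on the heater with tubes. Grey plastic in a thin black bezel 3 mm thick. It is 67 mm above the bench when up and 60 mm once latched fully down (10 mm above the deck). Neighbouring key centres are 50 mm apart.
- key_round (a joint): How far the round key is pressed, m: 0 up, 0.007 fully down; more than 0.004 counts as down. It yields at about 3 N and stays where it is left. Its cap is sprung (2 N per mm, up to 6 mm), so a finger goes 1.5 mm deeper than the key and 5 to 10 N presses it fully; the stop beyond is hard, so press at 30 mm/s or less.
- spare_square_top (a point): Centre of the top face of the square key on the heater without tubes (like the other heater's key, up or partly down at the start); not to be moved.
- spare_bar_top (a point): Centre of the top face of the bar key on the heater without tubes (like the other heater's key, up or partly down at the start); not to be moved.
- spare_round_top (a point): Centre of the top face of the round key on the heater without tubes (like the other heater's key, up or partly down at the start); not to be moved.
- tube0_center (a point): Centre of a loose clear tube with a white cap (68 mm tall, 24 mm across the cap) standing 40 mm deep in a well; its top is 113 mm above the bench.
- tube1_center (a point): Centre of a loose clear tube with a white cap (68 mm tall, 24 mm across the cap) standing 40 mm deep in a well; its top is 113 mm above the bench.
- tube2_center (a point): Centre of a loose clear tube with a white cap (68 mm tall, 24 mm across the cap) standing 40 mm deep in a well; its top is 113 mm above the bench.
- reagent: Loose amber bottle, 52 mm across, 90 mm tall, between the heaters; origin under its centre.
- jar: Loose white jar, 56 mm across, 60 mm tall, in front of the heaters; origin under its centre.
- marker: Loose marker pen lying on the bench, 135 mm long, 16 mm thick; origin under it near its middle, x along it.
- tip_box: Loose box of pipette tips with a green lid, 122 x 87 mm, 64 mm tall; origin under its centre.
- bin: Open blue bin, 200 x 140 mm, 70 mm tall, fixed; holds three white bottles; origin under its centre.
- vial0: Loose white bottle, 44 mm across, 85 mm tall, standing in the blue bin; origin under its centre.
- vial1: Loose white bottle, 44 mm across, 85 mm tall, standing in the blue bin; origin under its centre.
- vial2: Loose white bottle, 44 mm across, 85 mm tall, standing in the blue bin; origin under its centre.

How it is judged:
By the outcome, as a careful person would: the job done as asked, in the order asked, and still so for the second after the job is handed in, with the robot touching nothing.
It also fails if it takes over 42 s, if anything falls off the work surface, if the arm or the gripper's body presses on something with over 40 N, if the wrist force passes 120 N, or if a joint passes its speed limit or range.

ROBOT

A 6-joint arm with a two-finger parallel gripper is mounted at the origin on the work surface. World frame = base frame: x ahead of the robot, y to its left, z up, the work surface at z = 0. Lengths are in m, angles in degrees, forces in N, time in s.
With the tool pointing down it reaches from about 0.35 to 0.875 m from the base axis. Payload 4.2 kg.
Tool frame: the origin (TCP) lies midway between the tips of the shut fingers; the grasp point (between the pads) lies 19 mm behind it (r.pinch_z is the distance from the TCP to the grasp point, in m); z points along the fingers, y is the direction in which the jaws open and shut (so a half turn about z gives the same grasp; the last joint's range is limited). The gripper opens to 87 mm and grips with 3 to 60 N. Pads are 19 mm wide; open, the fingers measure 117 mm over their backs; the gripper's body (75 mm by 190 mm) begins 51 mm behind the grasp point.
Start: joints at [-62.475, 22.042, 0.453, 0, -68.411, -14.817], TCP at [0.138, -0.61, 0.223] pointing down, gripper open.
Joint ranges: [-179.83, 179.83], [-69.29, 118.12], [-61.27, 80.66], [-181.25, 117.63], [-171.15, -9.14], [-177.46, 177.46]. Speed limits (degrees/s): [159.86, 159.86, 180, 180, 180, 180].

INTERFACE

Orientations are given as a 3x3 rotation matrix whose columns are the frame's x, y, z axes.
In Python, from station import r, optics, workorder gives the robot as it stands.
- The arm moves only by the tool carry_out, never from a script. Its argument "commands" is a list of rows, each a list of 3 entries, a list of its own where there are three numbers: the shift along the tool's x, y, z in m, then the turn, a rotation vector about the tool's x, y, z in degrees, then the finger opening in m, from 0 to 0.087. In form: [[[tx, ty, tz], [ax, ay, az], grip], ...]. A call has 1 to 12 rows; each row shifts and turns the pose as measured when the row begins, along the tool's axes as they then stand; what a row does not reach is not made up. A row lasts 1/12 s, in which the tool goes at most 41.7 mm and 7.16 degrees, less where a joint would pass 70% of its speed; a pose out of reach is approached as far as the arm can. A call with a gripper value outside its range is refused whole. The fingers move at their own pace and stop on an object; the grip force is fixed at half the most. Time passes only in rows, so rows that do not move let the fingers close. It gives the time, the measured TCP pose, the force and the opening at its end, in the units of the state.
- r.sense(): the state, without advancing time (a new reading comes with each control period).
- optics.capture(name): name is "side" or "top"; returns a dict with "img" (420x560x3 uint8, red, green, blue), "mtx" (3x3 intrinsics, pixels), "D" ([k1, k2, p1, p2, k3] as OpenCV has them; the pictures are not rectified), "extrinsics" (4x4, takes a point from camera to world coordinates). Camera axes: x right, y down, z forward; pixel columns grow to the right and rows downward; lengths in m; the calibration is good to about 2 mm. A picture is of the moment at which its call begins. There is no depth.
- workorder.finish_job(): hands the job in, once; it reports no verdict.
The state is a dict: "time_s": time; "joints": joint angles; "joint_velocities": joint speeds; "effort": joint torques, N m; "tcp_pos": TCP position; "ee_rot": TCP orientation; "wrist_force": force on the tool from outside, world axes, zero at the start; "moment": the same for the moment, N m; "gripper_width": opening from 0.0 (shut) to 1.0 (fully open).
Only numpy, scipy, OpenCV 4.12 (cv2) and the standard library are available. Lean on these libraries where they do the work, as an engineer would, in place of code of your own. Each camera call takes 0.05 s, during which the arm holds its last target.

## Working session

There is one attempt and no reset: what is moved stays moved. The work goes in short steps, Python scripts to look and compute and a tool call to move; the robot and the scene stay as the last step left them, time stands still between calls to the robot, and variables do not carry over. Pictures are saved under pics/ and viewed, and the job is handed in when it is done.

Besides the shell and the picture viewer there is one more tool, called after "Emit:" by a JSON object that holds its "api" and its "payload", one argument or row to a line. carry_out: Moves the arm, as the interface text tells. Its arguments: {"type":"object","properties":{"commands":{"type":"array","items":{"type":"array"}}},"required":["commands"]}

```bash
mkdir -p pics; python3 - <<'E'
from station import r, optics
import cv2,pickle
s=r.sense();print(s)
d={}
for n in("side","top"):
    c=optics.capture(n);d[n]=c;cv2.imwrite(f"pics/{n}0.png",c["img"][:,:,::-1]);print(n,c["mtx"],c["D"],c["extrinsics"])
pickle.dump(d,open("c0.pkl","wb"))
E
```

```text
{'time_s': 0.0, 'joints': array([-6.24746329e+01,  2.20915819e+01,  3.78605512e-01, -2.96468345e-02,
       -6.84107580e+01, -1.48175375e+01]), 'joint_velocities': array([ 0.11336621,  0.08595299,  0.00902527, -0.02029093,  0.01774922,
        0.04721314]), 'effort': array([ 1.43294223e-03, -3.90668535e+01,  1.87407517e+01,  4.21995789e+00,
        1.10582571e-02, -1.61040357e-04]), 'tcp_pos': array([ 0.13738266, -0.6090872 ,  0.22144124]), 'ee_rot': array([[-9.75546446e-01, -2.19792643e-01, -5.71332154e-04],
       [-2.19793368e-01,  9.75544108e-01,  2.13743180e-03],
       [ 8.75679316e-05,  2.21073901e-03, -9.99997552e-01]]), 'wrist_force': array([ 0.25358018, -0.5300416 ,  0.20391343]), 'moment': array([-0.00332356, -0.00077675, -0.03375654]), 'gripper_width': 0.9991125895203602}
side [[449.9152961    0.         283.16738449]
 [  0.         449.9152961  204.18562407]
 [  0.           0.           1.        ]] [-0.03001458  0.          0.          0.          0.        ] [[-0.89555777 -0.28821849  0.33897845  0.13375076]
 [-0.44483482  0.56299082 -0.69653666  0.89536599]
 [ 0.00991299 -0.77457824 -0.63240042  0.89018427]
 [ 0.          0.          0.          1.        ]]
top [[440.69291442   0.         290.36735268]
 [  0.         440.69291442 202.74833011]
 [  0.           0.           1.        ]] [0.01173531 0.         0.         0.         0.        ] [[-0.02613695 -0.99117102  0.12998794  0.38884489]
 [-0.99955746  0.02775999  0.01068962  0.00646686]
 [-0.01420371 -0.12965103 -0.99145795  1.4148035 ]
 [ 0.          0.          0.          1.        ]]
```

View pics/side0.png

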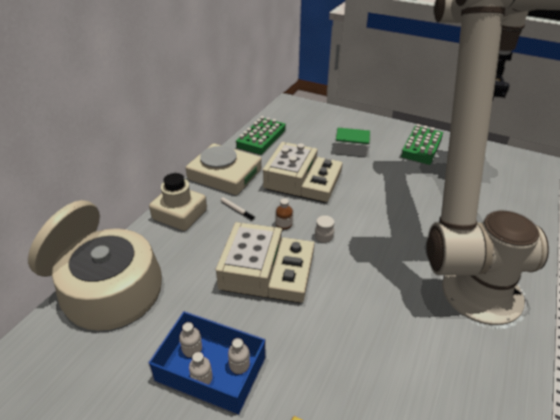

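View pics/top0.png

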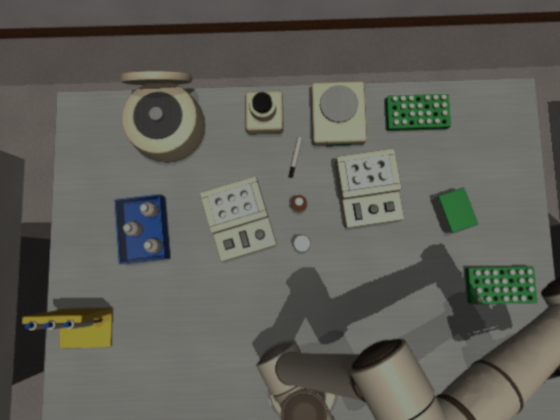

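```bash
python3 - <<'E'
import cv2,numpy as np
t=cv2.imread("pics/top0.png")[140:240,325:415];cv2.imwrite("pics/tz.png",cv2.resize(t,None,fx=6,fy=6,interpolation=2))
t=cv2.imread("pics/side0.png")[130:210,255:355];cv2.imwrite("pics/sz.png",cv2.resize(t,None,fx=7,fy=7,interpolation=2))
E
```

```text
(no output)
```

View pics/tz.png

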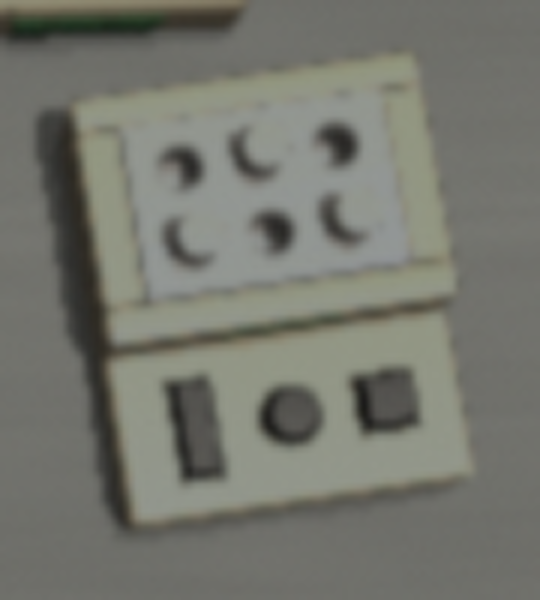

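View pics/sz.png

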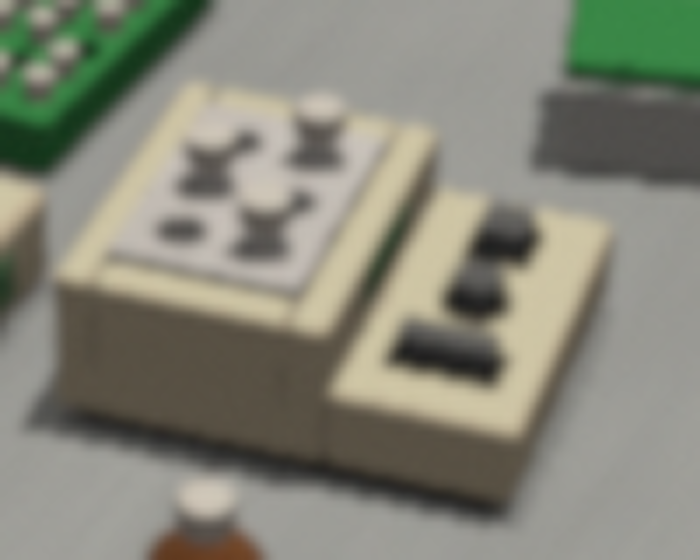

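```bash
cat > h.py <<'E'
import cv2,numpy as np,pickle
from scipy.optimize import least_squares
d=pickle.load(open("c0.pkl","rb"))
def proj(n,P):
    c=d[n];T=np.linalg.inv(c["extrinsics"]);rv=cv2.Rodrigues(T[:3,:3])[0]
    return cv2.projectPoints(np.array(P,float).reshape(-1,1,3),rv,T[:3,3],c["mtx"],c["D"])[0].reshape(-1,2)
def W(p,L):
    L=np.array(L,float);c,s=np.cos(p[2]),np.sin(p[2])
    return np.c_[p[0]+c*L[:,0]-s*L[:,1],p[1]+s*L[:,0]+c*L[:,1],L[:,2]]
E
cat > fit.py <<'E'
from h import *
up=lambda q,f,o:(np.array(q)+.5)/f-.5+np.array(o)
top=up([(130,525),(472,472),(201,428),(293,413),(387,400)],6,(325,140))
Lt=[(-.11,.09,.05),(-.11,-.09,.05),(-.065,.05,.067),(-.065,0,.067),(-.065,-.05,.067)]
sd=up([(520,438),(612,228),(330,398),(450,338),(480,277),(511,222)],7,(255,130))
Ls=[(-.11,.09,.05),(-.11,-.09,.05),(-.02,.09,.05),(-.065,.05,.067),(-.065,0,.067),(-.065,-.05,.067)]
f=lambda p,w=(1,1):np.r_[w[0]*(proj("top",W(p,Lt))-top).ravel(),w[1]*(proj("side",W(p,Ls))-sd).ravel()]
for w in((1,1),(1,0),(0,1)):
    o=least_squares(lambda p:f(p,w),[.55,-.15,.1]);print(w,o.x[:2],np.degrees(o.x[2]));print(f(o.x).reshape(-1,2).round(1).tolist())
    print(W(o.x,[(-.065,-.05,.067),(-.065,.05,.067),(-.065,0,.067)]).round(4).tolist())
E
python3 fit.py
```

```text
(1, 1) [ 0.60556861 -0.22349746] 7.3673385190578955
[[-0.4, 0.7], [0.0, 0.5], [-1.3, -0.0], [-0.5, -0.1], [-0.1, -0.4], [0.5, -0.4], [0.8, -1.2], [-0.4, -0.6], [0.2, -0.7], [0.0, -0.6], [-0.4, -0.9]]
[[0.5475, -0.2814, 0.067], [0.5347, -0.1822, 0.067], [0.5411, -0.2318, 0.067]]
(1, 0) [ 0.60599696 -0.22528327] 7.125056345937504
[[-0.0, 0.4], [0.5, 0.5], [-0.8, -0.3], [-0.0, -0.2], [0.4, -0.5], [0.4, -0.7], [0.9, -1.4], [-0.4, -1.0], [0.2, -1.0], [0.1, -0.9], [-0.3, -1.1]]
[[0.5477, -0.283, 0.067], [0.5353, -0.1837, 0.067], [0.5415, -0.2333, 0.067]]
(0, 1) [ 0.60437332 -0.21975317] 7.386775614831676
[[-1.6, 1.1], [-1.2, 0.9], [-2.5, 0.4], [-1.7, 0.4], [-1.3, -0.0], [0.4, 0.4], [0.7, -0.6], [-0.6, 0.1], [0.0, 0.0], [-0.1, 0.1], [-0.5, -0.2]]
[[0.5463, -0.2777, 0.067], [0.5335, -0.1785, 0.067], [0.5399, -0.2281, 0.067]]
```

Emit:
{"api": "carry_out", "payload": {
  "commands": [
    [[0,0,0],[0,0,5.3],0],
    [[-0.03,0.018,0],[0,0,0],0],
    [[-0.03,0.018,0],[0,0,0],0],
    [[-0.03,0.018,0],[0,0,0],0],
    [[-0.03,0.018,0],[0,0,0],0],
    [[-0.03,0.018,0],[0,0,0],0],
    [[-0.03,0.018,0],[0,0,0],0],
    [[-0.03,0.018,0],[0,0,0],0],
    [[-0.03,0.018,0],[0,0,0],0],
    [[-0.03,0.018,0],[0,0,0],0],
    [[-0.03,0.018,0],[0,0,0],0],
    [[-0.03,0.018,0],[0,0,0],0]
  ]
}}

```text
time_s: 1.1
tcp_pos: [0.4462, -0.3636, 0.2146]
ee_rot: [[-0.994, -0.11, -0.009], [-0.11, 0.994, 0.012], [0.007, 0.013, -1.0]]
wrist_force: [0.3, -0.9, -0.5]
gripper_width: 0.169
```

```bash
cat > rel.py <<'E'
import sys,numpy as np
from station import r
K=dict(s=(.5475,-.2818),b=(.5349,-.1826),r=(.5412,-.2322))
s=r.sense();R=s["ee_rot"];p=s["tcp_pos"]
print("t",s["time_s"],"p",p.round(4),"F",s["wrist_force"].round(2),"g",round(s["gripper_width"],3),"yaw",np.degrees(np.arctan2(R[1,1],R[0,1])).round(2),"tilt",R[:2,2].round(4))
for k in K:
  print(k,(R.T@(np.array([*K[k],.12])-p)).round(4))
E
python3 rel.py
```

```text
t 1.1 p [ 0.4462 -0.3636  0.2146] F [ 0.27 -0.91 -0.54] g 0.169 yaw 96.29 tilt [-0.0089  0.0124]
s [-0.1104  0.069   0.0947]
b [-0.1087  0.1689  0.0961]
r [-0.1096  0.1189  0.0954]
```

Emit:
{"api": "carry_out", "payload": {
  "commands": [
    [[-0.0275,0.017,0.01],[0,0,0],0],
    [[-0.0275,0.017,0.01],[0,0,0],0],
    [[-0.0275,0.017,0.01],[0,0,0],0],
    [[-0.0275,0.017,0.01],[0,0,0],0],
    [[0,0,0],[0.7,-0.4,0],0],
    [[0,0,0],[0,0,0],0]
  ]
}}

```text
time_s: 1.6
tcp_pos: [0.5566, -0.2733, 0.1705]
ee_rot: [[-0.993, -0.118, -0.002], [-0.118, 0.993, 0.001], [0.002, 0.002, -1.0]]
wrist_force: [-0.8, 0.5, -0.3]
gripper_width: 0.005
```

```bash
python3 rel.py; python3 - <<'E'
from station import optics
import cv2
for n,(a,b,c,e) in dict(top=(120,270,300,450),side=(60,240,235,415)).items():
    i=optics.capture(n)["img"][a:b,c:e,::-1];cv2.imwrite(f"pics/{n}1.png",cv2.resize(i,None,fx=3.3,fy=3.3,interpolation=2))
E
```

```text
t 1.6 p [ 0.5566 -0.2733  0.1705] F [-0.75  0.51 -0.34] g 0.005 yaw 96.76 tilt [-0.0018  0.0013]
s [ 0.01   -0.0075  0.0505]
b [0.0108 0.0925 0.0507]
r [0.0104 0.0425 0.0506]
```

View pics/side1.png

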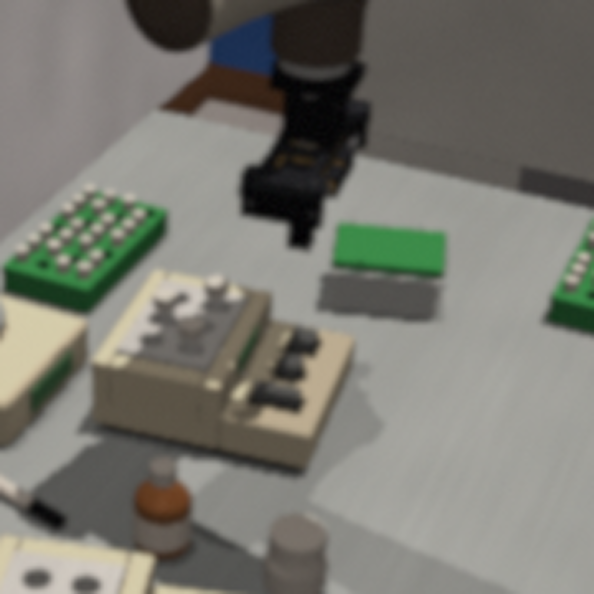

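The side view shows the shut fingers above and near the square key, tip at about (300,238) in the crop. Next I'll correct x and y and descend to about z = 0.09.

Emit:
{"api": "carry_out", "payload": {
  "commands": [
    [[0.005,-0.004,0.015],[0,0,0],0],
    [[0.005,-0.0035,0.02],[0,0,0],0],
    [[0,0,0.02],[0,0,0],0],
    [[0,0,0.015],[0,0,0],0],
    [[0,0,0],[0,0,0],0],
    [[0,0,0],[0,0,0],0]
  ]
}}

```text
time_s: 2.2
tcp_pos: [0.5436, -0.2896, 0.1035]
ee_rot: [[-0.994, -0.108, 0.005], [-0.108, 0.994, -0.0], [-0.005, -0.001, -1.0]]
wrist_force: [1.1, 0.9, -0.1]
gripper_width: 0.006
```

```bash
python3 rel.py; python3 - <<'E'
from station import optics
import cv2
for n,(a,b,c,e) in dict(top=(120,270,300,450),side=(110,220,245,355)).items():
    i=optics.capture(n)["img"][a:b,c:e,::-1];cv2.imwrite(f"pics/{n}2.png",cv2.resize(i,(594,594),interpolation=2))
E
```

```text
t 2.2 p [ 0.5436 -0.2896  0.1035] F [ 1.12  0.92 -0.06] g 0.006 yaw 96.19 tilt [ 0.005  -0.0005]
s [-0.0048  0.0073 -0.0165]
b [-0.0029  0.1073 -0.0166]
r [-0.0038  0.0573 -0.0165]
```

View pics/side2.png

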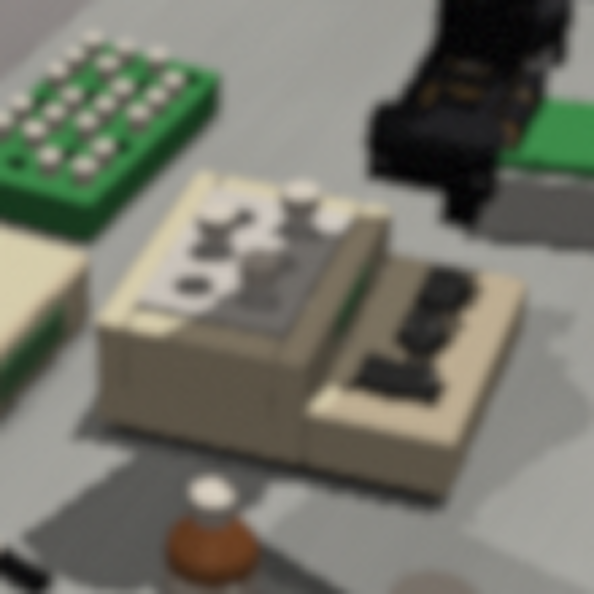

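View pics/top2.png

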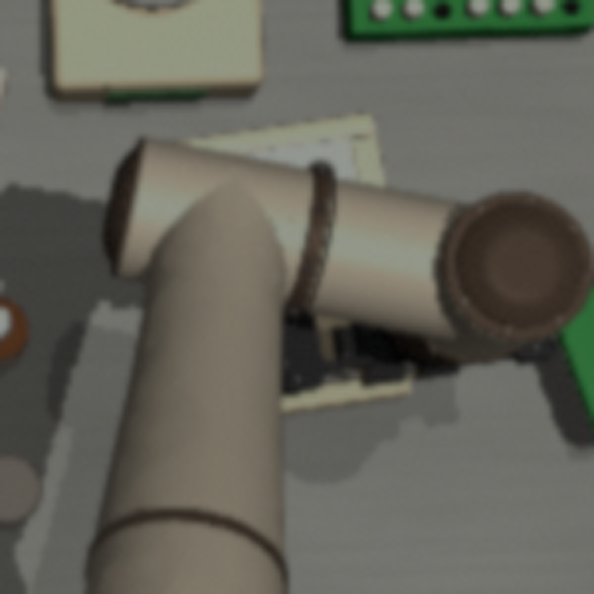

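```bash
python3 -c "
from h import *
from station import r
print(proj('side',[(.5436,-.2896,.1035),(.5475,-.2818,.067)]))
for i in range(3): print(r.sense()['tcp_pos'],r.sense()['joint_velocities'].round(2))"; python3 rel.py
```

```text
[[329.99825119 150.08725413]
 [327.18282704 160.34771887]]
[ 0.54419057 -0.28936795  0.10403133] [ 0.61 -0.52  0.73  0.17  0.33  0.06]
[ 0.54419057 -0.28936795  0.10403133] [ 0.61 -0.52  0.73  0.17  0.33  0.06]
[ 0.54419057 -0.28936795  0.10403133] [ 0.61 -0.52  0.73  0.17  0.33  0.06]
t 2.3 p [ 0.5442 -0.2894  0.104 ] F [ 0.41 -0.    0.11] g 0.002 yaw 96.2 tilt [ 0.0063 -0.0006]
s [-0.0042  0.0071 -0.016 ]
b [-0.0024  0.1071 -0.0161]
r [-0.0033  0.0571 -0.016 ]
```

The side view puts the fingertip at about (330,151) full-frame, which matches the projected TCP. It sits about 8 mm off the square key, so I'll correct that.

Emit:
{"api": "carry_out", "payload": {
  "commands": [
    [[-0.004,0.007,0],[0,-0.3,0],0],
    [[0,0,0.008],[0,0,0],0],
    [[0,0,0.008],[0,0,0],0],
    [[0,0,0],[0,0,0],0],
    [[0,0,0],[0,0,0],0]
  ]
}}

```text
time_s: 2.72
tcp_pos: [0.5502, -0.282, 0.0911]
ee_rot: [[-0.994, -0.108, 0.02], [-0.108, 0.994, -0.002], [-0.02, -0.004, -1.0]]
wrist_force: [0.4, 1.3, 0.6]
gripper_width: 0.007
```

```bash
python3 rel.py
```

```text
t 2.7167 p [ 0.5502 -0.282   0.0911] F [0.43 1.31 0.61] g 0.007 yaw 96.21 tilt [ 0.0201 -0.0021]
s [ 0.0021  0.0004 -0.0289]
b [ 0.0039  0.1004 -0.0294]
r [ 0.003   0.0504 -0.0292]
```

Emit:
{"api": "carry_out", "payload": {
  "commands": [
    [[0.002,0,0.003],[0,1.0,0],0],
    [[0,0,0.005],[0,0,0],0],
    [[0,0,0.005],[0,0,0],0],
    [[0,0,0.002],[0,0,0],0],
    [[0,0,0],[0,0,0],0],
    [[0,0,0],[0,0,0],0]
  ]
}}

```text
time_s: 3.22
tcp_pos: [0.5481, -0.2821, 0.0738]
ee_rot: [[-0.994, -0.109, -0.0], [-0.109, 0.994, -0.004], [0.001, -0.004, -1.0]]
wrist_force: [0.5, -0.3, 0.7]
gripper_width: 0.002
```

```bash
python3 rel.py
```

```text
t 3.2167 p [ 0.5481 -0.2821  0.0738] F [ 0.53 -0.3   0.74] g 0.002 yaw 96.25 tilt [-0.0004 -0.0041]
s [ 0.0007  0.0001 -0.0462]
b [ 0.0024  0.1001 -0.0466]
r [ 0.0015  0.0501 -0.0464]
```

Emit:
{"api": "carry_out", "payload": {
  "commands": [
    [[0,0,0.0015],[0,0,0],0],
    [[0,0,0.0015],[0,0,0],0],
    [[0,0,0.0015],[0,0,0],0],
    [[0,0,0.0015],[0,0,0],0],
    [[0,0,0.0015],[0,0,0],0]
  ]
}}

```text
time_s: 3.63
tcp_pos: [0.5486, -0.2824, 0.0664]
ee_rot: [[-0.994, -0.109, 0.001], [-0.109, 0.994, -0.005], [-0.001, -0.005, -1.0]]
wrist_force: [-0.4, 0.1, 1.3]
gripper_width: 0.011
```

```bash
python3 rel.py
```

```text
t 3.6333 p [ 0.5486 -0.2824  0.0664] F [-0.35  0.07  1.25] g 0.011 yaw 96.25 tilt [ 0.001  -0.0046]
s [ 0.001   0.0004 -0.0536]
b [ 0.0027  0.1004 -0.0541]
r [ 0.0019  0.0504 -0.0539]
```

Emit:
{"api": "carry_out", "payload": {
  "commands": [
    [[0,0,0.0015],[0,0,0],0],
    [[0,0,0.0015],[0,0,0],0],
    [[0,0,0.0015],[0,0,0],0]
  ]
}}

```text
time_s: 3.88
tcp_pos: [0.5486, -0.2824, 0.0626]
ee_rot: [[-0.994, -0.109, 0.001], [-0.109, 0.994, -0.005], [-0.001, -0.005, -1.0]]
wrist_force: [-1.2, 0.7, 2.8]
gripper_width: 0.005
```

Emit:
{"api": "carry_out", "payload": {
  "commands": [
    [[0,0,0.0015],[0,0,0],0],
    [[0,0,0.0015],[0,0,0],0],
    [[0,0,0.001],[0,0,0],0]
  ]
}}

```text
time_s: 4.13
tcp_pos: [0.5486, -0.2824, 0.0588]
ee_rot: [[-0.994, -0.109, 0.001], [-0.109, 0.994, -0.005], [-0.001, -0.005, -1.0]]
wrist_force: [-1.1, 1.4, 2.8]
gripper_width: 0.007
```

Emit:
{"api": "carry_out", "payload": {
  "commands": [
    [[0,0,0.001],[0,0,0],0],
    [[0,0,0.001],[0,0,0],0]
  ]
}}

```text
time_s: 4.3
tcp_pos: [0.5486, -0.2824, 0.0573]
ee_rot: [[-0.994, -0.11, 0.001], [-0.11, 0.994, -0.005], [-0.001, -0.005, -1.0]]
wrist_force: [-2.1, 3.0, 6.6]
gripper_width: 0.005
```

Force rose past the 3 N plateau to 6.6 N, so the square key is at its stop. Next I'll lift straight up and go over to the bar key.

Emit:
{"api": "carry_out", "payload": {
  "commands": [
    [[0,0,-0.003],[0,0,0],0],
    [[0,0,-0.005],[0,0,0],0],
    [[0,0,-0.008],[0,0,0],0],
    [[0,0,-0.01],[0,0,0],0],
    [[0,0,-0.006],[0,0,0],0],
    [[0,0,0],[0,0,0],0],
    [[0,0.02,0],[0,0,0],0],
    [[0,0.025,0],[0,0,0],0],
    [[0,0.025,0],[0,0,0],0],
    [[0.002,0.015,0],[0,0,0],0],
    [[0,0,0],[0,0,0],0],
    [[0,0,0],[0,0,0],0]
  ]
}}

```text
time_s: 5.3
tcp_pos: [0.5385, -0.1964, 0.0924]
ee_rot: [[-0.994, -0.106, 0.007], [-0.106, 0.994, -0.006], [-0.007, -0.007, -1.0]]
wrist_force: [0.3, -0.1, 0.2]
gripper_width: 0.005
```

```bash
python3 rel.py;python3 - <<'E'
from station import optics
import cv2
i=optics.capture("side")["img"][110:220,245:355,::-1];cv2.imwrite("pics/side3.png",cv2.resize(i,(594,594),interpolation=2))
E
```

```text
t 5.3 p [ 0.5385 -0.1964  0.0924] F [ 0.3  -0.11  0.24] g 0.005 yaw 96.11 tilt [ 0.0072 -0.0061]
s [-0.0001 -0.0861 -0.027 ]
b [ 0.0019  0.0139 -0.0277]
r [ 0.0009 -0.0361 -0.0273]
```

View pics/side3.png

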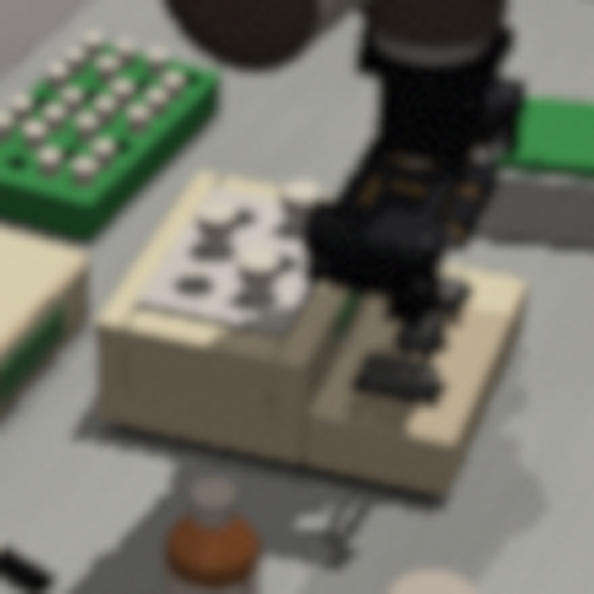

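The square key at about (453,292) now sits lower than before. The finger still needs about 14 mm in y to reach the bar key.

Emit:
{"api": "carry_out", "payload": {
  "commands": [
    [[0.001,0.014,0],[-0.3,0.4,0],0],
    [[0,0,0],[0,0,0],0],
    [[0,0,0.005],[0,0,0],0],
    [[0,0,0.006],[0,0,0],0],
    [[0,0,0.005],[0,0,0],0],
    [[0,0,0],[0,0,0],0],
    [[0,0,0],[0,0,0],0]
  ]
}}

```text
time_s: 5.93
tcp_pos: [0.5363, -0.185, 0.0739]
ee_rot: [[-0.995, -0.101, -0.001], [-0.101, 0.995, -0.001], [0.001, -0.001, -1.0]]
wrist_force: [-0.0, 0.0, -0.5]
gripper_width: 0.006
```

```bash
python3 rel.py
```

```text
t 5.9333 p [ 0.5363 -0.185   0.0739] F [-0.05  0.03 -0.45] g 0.006 yaw 95.82 tilt [-0.0012 -0.0013]
s [-0.0013 -0.0975 -0.046 ]
b [ 0.0012  0.0024 -0.0461]
r [-0.     -0.0475 -0.0461]
```

Emit:
{"api": "carry_out", "payload": {
  "commands": [
    [[0.001,0.002,0],[0,0,0],0],
    [[0,0,0.0015],[0,0,0],0],
    [[0,0,0.0015],[0,0,0],0],
    [[0,0,0.0015],[0,0,0],0],
    [[0,0,0.0015],[0,0,0],0],
    [[0,0,0.0015],[0,0,0],0],
    [[0,0,0.0015],[0,0,0],0]
  ]
}}

```text
time_s: 6.52
tcp_pos: [0.5351, -0.1835, 0.0646]
ee_rot: [[-0.995, -0.101, -0.001], [-0.101, 0.995, -0.002], [0.001, -0.002, -1.0]]
wrist_force: [-0.8, 0.1, 2.7]
gripper_width: 0.004
```

Emit:
{"api": "carry_out", "payload": {
  "commands": [
    [[0,0,0.0015],[0,0,0],0],
    [[0,0,0.0015],[0,0,0],0]
  ]
}}

```text
time_s: 6.68
tcp_pos: [0.5351, -0.1835, 0.062]
ee_rot: [[-0.995, -0.101, -0.001], [-0.101, 0.995, -0.002], [0.001, -0.002, -1.0]]
wrist_force: [-0.9, 1.2, 3.1]
gripper_width: 0.006
```

Emit:
{"api": "carry_out", "payload": {
  "commands": [
    [[0,0,0.0015],[0,0,0],0],
    [[0,0,0.001],[0,0,0],0],
    [[0,0,0.001],[0,0,0],0]
  ]
}}

```text
time_s: 6.93
tcp_pos: [0.5351, -0.1834, 0.0586]
ee_rot: [[-0.995, -0.101, -0.0], [-0.101, 0.995, -0.002], [0.001, -0.002, -1.0]]
wrist_force: [-1.5, 0.7, 3.0]
gripper_width: 0.003
```

Emit:
{"api": "carry_out", "payload": {
  "commands": [
    [[0,0,0.001],[0,0,0],0]
  ]
}}

```text
time_s: 7.02
tcp_pos: [0.5352, -0.1835, 0.0577]
ee_rot: [[-0.995, -0.102, -0.0], [-0.102, 0.995, -0.002], [0.001, -0.002, -1.0]]
wrist_force: [-1.6, 0.4, 4.8]
gripper_width: -0.0
```

Emit:
{"api": "carry_out", "payload": {
  "commands": [
    [[0,0,0.001],[0,0,0],0]
  ]
}}

```text
time_s: 7.1
tcp_pos: [0.5351, -0.1835, 0.0571]
ee_rot: [[-0.995, -0.102, -0.001], [-0.102, 0.995, -0.002], [0.001, -0.002, -1.0]]
wrist_force: [-2.2, 1.8, 6.4]
gripper_width: 0.002
```

The bar key is at its stop with 6.4 N. Next I'll lift and move toward the round key, 50 mm in −y.

Emit:
{"api": "carry_out", "payload": {
  "commands": [
    [[0,0,-0.003],[0,0,0],0],
    [[0,0,-0.005],[0,0,0],0],
    [[0,0,-0.008],[0,0,0],0],
    [[0,0,-0.01],[0,0,0],0],
    [[0,0,-0.005],[0,0,0],0],
    [[0,0,0],[0,0,0],0],
    [[0,-0.02,0],[0,0,0],0],
    [[0,-0.02,0],[0,0,0],0],
    [[0,-0.01,0],[0,0,0],0],
    [[0,0,0],[0,0,0],0],
    [[0,0,0],[0,0,0],0]
  ]
}}

```text
time_s: 8.02
tcp_pos: [0.5417, -0.2341, 0.0917]
ee_rot: [[-0.995, -0.102, 0.004], [-0.102, 0.995, -0.002], [-0.003, -0.002, -1.0]]
wrist_force: [0.2, 0.3, -0.2]
gripper_width: 0.002
```

```bash
python3 rel.py
```

```text
t 8.0167 p [ 0.5417 -0.2341  0.0917] F [ 0.17  0.34 -0.16] g 0.002 yaw 95.87 tilt [ 0.0037 -0.0017]
s [-0.001  -0.0481 -0.0282]
b [ 0.0014  0.0519 -0.0284]
r [ 0.0002  0.0019 -0.0283]
```

Emit:
{"api": "carry_out", "payload": {
  "commands": [
    [[0,0.002,0],[0,0.2,0],0],
    [[0,0,0.005],[0,0,0],0],
    [[0,0,0.006],[0,0,0],0],
    [[0,0,0.005],[0,0,0],0],
    [[0,0,0],[0,0,0],0],
    [[0,0,0],[0,0,0],0]
  ]
}}

```text
time_s: 8.52
tcp_pos: [0.5403, -0.2289, 0.073]
ee_rot: [[-0.995, -0.104, -0.003], [-0.104, 0.995, -0.001], [0.003, -0.001, -1.0]]
wrist_force: [0.2, -0.8, 0.7]
gripper_width: 0.008
```

```bash
python3 rel.py
```

```text
t 8.5167 p [ 0.5403 -0.2289  0.073 ] F [ 0.16 -0.85  0.67] g 0.008 yaw 96.0 tilt [-0.0029 -0.0009]
s [-0.0015 -0.0534 -0.047 ]
b [ 0.0007  0.0466 -0.047 ]
r [-0.0004 -0.0034 -0.047 ]
```

Emit:
{"api": "carry_out", "payload": {
  "commands": [
    [[0,-0.003,0],[0,0,0],0],
    [[0,0,0],[0,0,0],0],
    [[0,0,0.0015],[0,0,0],0],
    [[0,0,0.0015],[0,0,0],0],
    [[0,0,0.0015],[0,0,0],0],
    [[0,0,0.0015],[0,0,0],0],
    [[0,0,0.0015],[0,0,0],0]
  ]
}}

```text
time_s: 9.1
tcp_pos: [0.5412, -0.2321, 0.0655]
ee_rot: [[-0.994, -0.105, -0.002], [-0.105, 0.994, -0.001], [0.002, -0.001, -1.0]]
wrist_force: [-1.2, 0.8, 2.6]
gripper_width: 0.008
```

Emit:
{"api": "carry_out", "payload": {
  "commands": [
    [[0,0,0.0015],[0,0,0],0],
    [[0,0,0.0015],[0,0,0],0],
    [[0,0,0.0015],[0,0,0],0]
  ]
}}

```text
time_s: 9.35
tcp_pos: [0.5412, -0.2321, 0.0616]
ee_rot: [[-0.994, -0.105, -0.002], [-0.105, 0.994, -0.001], [0.002, -0.001, -1.0]]
wrist_force: [-0.7, 1.3, 2.6]
gripper_width: 0.004
```

Emit:
{"api": "carry_out", "payload": {
  "commands": [
    [[0,0,0.0015],[0,0,0],0],
    [[0,0,0.001],[0,0,0],0],
    [[0,0,0.001],[0,0,0],0]
  ]
}}

```text
time_s: 9.6
tcp_pos: [0.5412, -0.2321, 0.0582]
ee_rot: [[-0.994, -0.106, -0.001], [-0.106, 0.994, -0.002], [0.002, -0.002, -1.0]]
wrist_force: [-1.6, 1.2, 4.1]
gripper_width: 0.007
```

Emit:
{"api": "carry_out", "payload": {
  "commands": [
    [[0,0,0.001],[0,0,0],0]
  ]
}}

```text
time_s: 9.68
tcp_pos: [0.5412, -0.2321, 0.0575]
ee_rot: [[-0.994, -0.106, -0.001], [-0.106, 0.994, -0.002], [0.002, -0.002, -1.0]]
wrist_force: [-1.3, 2.0, 6.1]
gripper_width: 0.003
```

The round key is at its stop with 6.1 N. Next I'll lift clear and retreat towards −x and −y, so the cameras can see the keys.

Emit:
{"api": "carry_out", "payload": {
  "commands": [
    [[0,0,-0.003],[0,0,0],0],
    [[0,0,-0.005],[0,0,0],0],
    [[0,0,-0.01],[0,0,0],0],
    [[0,0,-0.02],[0,0,0],0],
    [[0,0,-0.03],[0,0,0],0],
    [[0,0,-0.03],[0,0,0],0],
    [[0,0,-0.03],[0,0,0],0],
    [[0.02,-0.015,-0.01],[0,0,0],0],
    [[0.03,-0.02,0],[0,0,0],0],
    [[0.03,-0.02,0],[0,0,0],0],
    [[0.03,-0.02,0],[0,0,0],0],
    [[0.03,-0.02,0],[0,0,0],0]
  ]
}}

```text
time_s: 10.68
tcp_pos: [0.4144, -0.3425, 0.2076]
ee_rot: [[-0.993, -0.116, 0.006], [-0.116, 0.993, -0.006], [-0.006, -0.007, -1.0]]
wrist_force: [0.2, -0.1, 0.0]
gripper_width: 0.006
```

Emit:
{"api": "carry_out", "payload": {
  "commands": [
    [[0.03,-0.02,0],[0,0,0],0],
    [[0.03,-0.02,0],[0,0,0],0],
    [[0.03,-0.02,0],[0,0,0],0],
    [[0.02,-0.02,0],[0,0,0],0],
    [[0.01,-0.02,0],[0,0,0],0],
    [[0,0,0],[0,0,0],0],
    [[0,0,0],[0,0,0],0],
    [[0,0,0],[0,0,0],0]
  ]
}}

```text
time_s: 11.35
tcp_pos: [0.2948, -0.4634, 0.2136]
ee_rot: [[-0.994, -0.108, 0.013], [-0.108, 0.994, -0.011], [-0.011, -0.012, -1.0]]
wrist_force: [0.2, 1.3, -0.9]
gripper_width: 0.007
```

```bash
python3 rel.py;python3 - <<'E'
from station import optics
import cv2,numpy as np
o=[]
for n,(a,b,c,e) in dict(side=(125,215,250,350),top=(135,235,325,415)).items():
    i=optics.capture(n)["img"][:,:,::-1];cv2.imwrite(f"pics/{n}4.png",i)
    cv2.imwrite(f"pics/{n}4z.png",cv2.resize(i[a:b,c:e],None,fx=6,fy=6,interpolation=2))
E
```

```text
t 11.35 p [ 0.2948 -0.4634  0.2136] F [ 0.23  1.25 -0.92] g 0.007 yaw 96.17 tilt [ 0.0125 -0.0107]
s [-0.2697  0.1545  0.0948]
b [-0.2678  0.2544  0.0936]
r [-0.2687  0.2045  0.0942]
```

View pics/side4z.png

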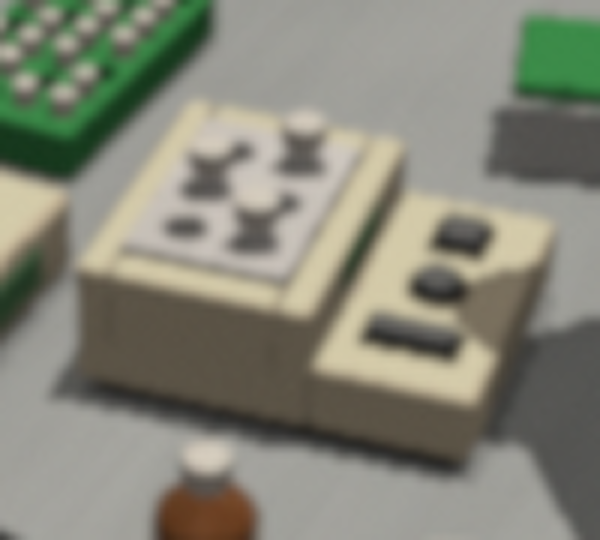

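View pics/top4.png

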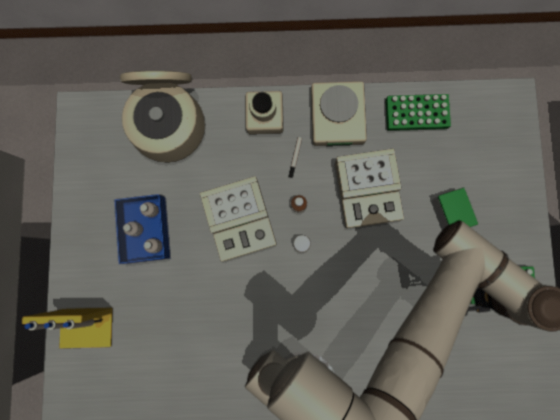

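View pics/side4.png

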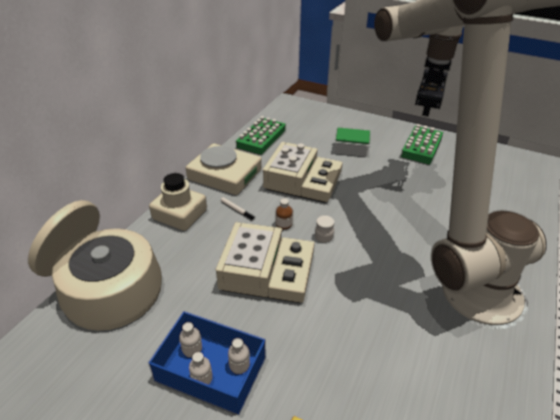

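The side crop shows all three keys low and level: square (463,233), round (440,283), bar (412,335). The tubes are still standing in their wells. Full frames match the first pictures: the jar is at (302,243) and the bottle at (299,203) in top, and the rest looks unmoved. The arm is well clear of everything.

```bash
python3 -c "
from station import workorder
print(workorder.finish_job())"
```

```text
the job is handed in; nothing more can be done
None
```

I pressed the heater-with-tubes keys in the order asked, square, bar, then round, using the shut fingertips. The job was handed in at about 11.4 s on the robot's clock, against the 42 s limit.

- **Presses:** each key yielded at about 3 N. The force then rose to 6.1–6.6 N with the fingertip at z ≈ 57 mm, which fits each key being fully down at its stop. The downward speed was about 18 mm/s or less.
- **Last pictures:** all three keys sit low and level, and the three tubes are still standing in their wells. By eye, the empty heater and the loose items look unmoved. The arm was clear of everything.
- **Not confirmed:** the key travel was not read out directly; I judged it from force, fingertip height and the pictures. The two cameras disagreed by 4–5 mm on the heater's position, and I used the combined fit. No check failed.

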